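# Nudge the board carrier onto its locating pins

## Task

The aluminium carrier plate with the green circuit board lies askew, propped on the tips of the fixture's two brass locating pins. With the fingertips, push it back towards the blue fence and nudge it sideways until both holes drop over the pins and the plate lies flat on the black base, then move the hand clear. Do not lift or tip up the plate, do not touch the circuit board, and leave everything else where it stands.

Things in the scene. Friction and masses are not known exactly. Their poses are not given: they have to be found in the camera images.
- fixture: fixture fixed to the bench. Origin on the bench under the seated plate's centre; x away from the robot, y left, z up. Black base 24 mm thick, x -45 to +105, y -70 to +70 mm. Blue fence along y, near face at x = +56, 14 mm thick, 160 mm long, top 50 mm above the bench. Two brass locating pins in front of it. The seated plate overhangs the base by 20 mm left and right, 10 mm on the near side
- pin_left (a point): tip of the left brass locating pin, at x = +20, y = +50 mm of the fixture, 31.5 mm above the bench. The pin is 8 mm in diameter, stands 7.5 mm above the base, and its upper 4 mm tapers to 3 mm, so it guides a hole that is a few mm off
- pin_right (a point): tip of the right brass locating pin, at x = +20, y = -50 mm of the fixture; same shape
- plate: aluminium carrier plate 110 (x) by 180 (y) by 6 mm, 0.35 kg. Origin: centre of underside; x to the fence. Starts 3-12 mm short of its place, 20-36 mm too far left or right, up to 6 deg askew, resting on the base's near edge and the pin tips, fence side tilted up 6.6 deg. Seated: origin 24 mm above the fixture's, axes parallel, 1 mm off the fence. 1-6 N slide it; its weight drops it over the pins
- hole_left (a point): centre of the plate's left through-hole, 10 mm in diameter, on the underside at x = +20, y = +50 mm of the plate
- hole_right (a point): centre of the plate's right through-hole, 10 mm in diameter, on the underside at x = +20, y = -50 mm of the plate
- board: green circuit board with delicate parts on the middle of the plate, 80 mm (x) by 72 mm (y), its parts at most 19 mm above the plate's top. Origin at the centre of the plate's top face. Not to be touched. 15 mm of bare plate remain along the near and far edges, 54 mm at left and right
- meter: yellow handheld multimeter lying on its back, 170 x 85 x 44 mm; origin at the centre of its underside
- cup: red plastic cup, 82 mm across and 95 mm high; origin at the centre of its underside
- flux: amber bottle, 48 mm across and 110 mm high; origin at the centre of its underside
- mouse: black computer mouse, 105 x 62 x 32 mm; origin at the centre of its underside
- driver: screwdriver, 170 mm long, lying on the bench
- nut_a: loose brass thumb nut, 18 mm across and 16 mm high, standing on the fixture's rear ledge behind the fence; origin at the centre of its underside
- nut_b: the other brass thumb nut, same size, also on the rear ledge
Mind the look-alikes: they are no part of the job. Of the things shaped like the fixture, the black one is meant.

How it is judged:
By the outcome, as a careful person would: the job done as asked, in the order asked, and still so for the second after the job is handed in, with the robot touching nothing.
It also fails if it takes over 45 s, if anything falls off the work surface, if the arm or the gripper's body presses on something with over 40 N, if the wrist force passes 120 N, or if a joint passes its speed limit or range.

## Robot

A 7-joint arm with a two-finger parallel gripper is mounted at the origin on the work surface. World frame = base frame: x ahead of the robot, y to its left, z up, the work surface at z = 0. Lengths are in m, angles in rad, forces in N, time in s.
With the tool pointing down it reaches from about 0.4 to 0.925 m from the base axis. Payload 5.6 kg.
Tool frame: the origin (TCP) lies between the finger pads; the fingertips stand 25 mm ahead of it and the grasp point (between the pads) lies 6 mm ahead of it (arm.nose_length is the z of the fingertips in the tool frame, in m); z points along the fingers, y is the line along which they close (so a half turn about z gives the same grasp; the last joint's range is limited). The gripper opens to 85 mm and grips with 20 to 120 N. Pads are 22 mm wide; open, the fingers measure 114 mm over their backs; the gripper's body (76 mm by 85 mm) begins 54 mm behind the grasp point. The pads swing forward as they close: fully open they stand 13 mm farther back than shut.
Start: joints at [-1.218, 0.468, -0.012, 1.603, 0.006, 1.071, -0.056], TCP at [0.251, 0.6, 0.256] pointing down, gripper open.
Joint ranges: [-2.53, 2.53], [-0.31, 2.02], [-1.57, 1.55], [0.28, 2.44], [-1.29, 4.43], [0.15, 1.84], [-2.92, 2.92]. Speed limits (rad/s): [2.57, 2.57, 3.14, 3.14, 3.14, 3.14, 3.14].

## Interface

Orientations are given as a rotation vector (axis times angle).
In Python, from bench import monitor, optics, hand_in, arm gives the robot as it stands.
- The arm moves only by the shell command python3 -m creep 'ROWS' [FORCE]. ROWS is JSON, a list of rows, each a list of 7 numbers: the shift along the tool's x, y, z in mm, then the turn, a rotation vector about the tool's x, y, z in rad, then the opening, from 0 (shut) to 1 (fully open). A call has exactly 5 rows; each row is the pose to reach, as a shift and turn from the pose commanded when the call began, along the tool's axes at that moment; what a row does not reach only later rows make up. A row lasts 1/12 s, in which the tool goes at most 41.7 mm and 7.16 degrees, less where a joint would pass 70% of its speed; a pose out of reach is approached as far as the arm can. A call with a gripper value outside its range is refused whole. The fingers move at their own pace and stop on an object; FORCE is the grip in N (left out, the last holds). Time passes only in rows, so rows that repeat a pose let the fingers close, or fill a call up. It gives the time, the measured TCP pose, the force, the opening and the grip force at its end, in the units of the state.
- monitor.get_obs(): the state, without advancing time (a new reading comes with each control period).
- optics.get_image(name): name is "scene" or "top" or "wrist"; returns a dict with "img" (400x640x3 uint8, red, green, blue), "mtx" (3x3 intrinsics, pixels), "R" (3x3) and "t" (3): a world point X has camera coordinates R X + t; the wrist camera has in their place "tool_from_camera" (4x4, takes a point from camera to tool coordinates, whose origin is the TCP and whose axes are the flange's). Camera axes: x right, y down, z forward; pixel columns grow to the right and rows downward; lengths in m; the calibration is good to about 2 mm. The wrist camera is an equidistant fisheye: a pixel r from the principal point sees the ray r / f radians off the axis. A picture is of the moment at which its call begins: read the wrist's pose just before it. There is no depth.
- hand_in(): hands the job in; it is judged then, once.
The state is a dict: "clock": time; "joint_pos": joint angles; "joint_velocities": joint speeds; "effort": joint torques, N m; "ee_pos": TCP position; "tcp_rot": TCP orientation; "ft_force": force on the tool from outside, world axes, zero at the start; "wrist_torque": the same for the moment, N m; "finger_gap": opening from 0.0 (shut) to 1.0 (fully open); "grasp_force": force on a finger pad.
Only numpy, scipy, OpenCV 4.12 (cv2) and the standard library are available. Lean on these libraries where they do the work, as an engineer would, in place of code of your own. Each camera call takes 0.05 s, during which the arm holds its last target. There are 200 camera calls.

## Working session

There is one attempt and no reset: what is moved stays moved. The work goes in short steps, Python scripts to look and compute and a shell command to move; the robot and the scene stay as the last step left them, time stands still between calls to the robot, and variables do not carry over. Pictures are saved under pics/ and viewed, at most 10 in all, crops included, and the job is handed in when it is done.

```bash
mkdir -p pics; ls; python3 - <<'E'
from bench import monitor, optics
import cv2, pickle, numpy as np
o=monitor.get_obs(); print({k:np.round(v,3) for k,v in o.items()})
d={}
for n in("scene","top"):
    d[n]=optics.get_image(n); cv2.imwrite(f"pics/{n}0.png",d[n]["img"][:,:,::-1])
    print(n,d[n]["mtx"],d[n]["R"],d[n]["t"])
pickle.dump(d,open("im0.pkl","wb"))
E
```

```text
pics
{'clock': np.float64(0.0), 'joint_pos': array([-1.218,  0.468, -0.012,  1.604,  0.006,  1.071, -0.056]), 'joint_velocities': array([ 0.002, -0.001, -0.001, -0.001,  0.001, -0.002,  0.001]), 'effort': array([-0.0000e+00, -5.3238e+01,  2.1000e-02, -2.5129e+01,  1.1000e-02,
        8.0000e-03,  0.0000e+00]), 'ee_pos': array([0.25 , 0.599, 0.255]), 'tcp_rot': array([-6.18e-01, -3.08e+00,  3.00e-03]), 'ft_force': array([-0.257, -0.421, -0.193]), 'wrist_torque': array([-0.037,  0.037, -0.062]), 'grasp_force': np.float64(0.0), 'finger_gap': np.float64(1.005)}
scene [[407.18761686   0.         324.07121428]
 [  0.         407.18761686 201.66593943]
 [  0.           0.           1.        ]] [[ 0.140695    0.99004418  0.0041769 ]
 [ 0.7232867  -0.09990344 -0.68328299]
 [-0.67606306  0.0991556  -0.7301417 ]] [-0.10856733 -0.36130786  1.54826729]
top [[396.81593676   0.         327.82995634]
 [  0.         396.81593676 199.62395219]
 [  0.           0.           1.        ]] [[-0.02893983 -0.99956822 -0.0050843 ]
 [-0.99161335  0.02934972 -0.12586323]
 [ 0.12595811  0.0013992  -0.99203457]] [0.01716253 0.59058422 1.28179929]
```

View pics/top0.png

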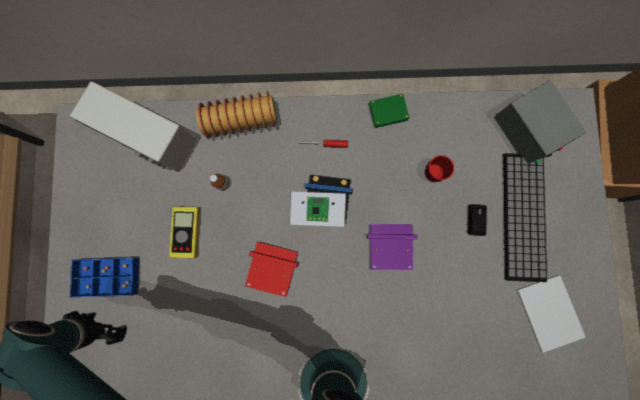

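View pics/scene0.png

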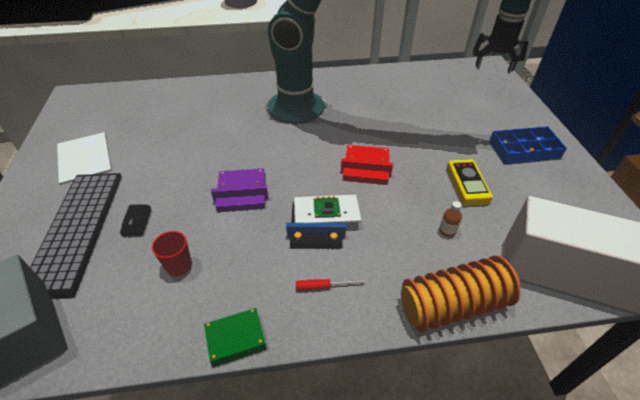

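The top view shows the black fixture with its blue fence at about (328,188). The plate is at (318,209), too far left (+y), with the board at (318,209). Next I'll measure both and bring the wrist camera in for a closer look.

```bash
cat >h.py <<'E'
import numpy as np, cv2
from scipy.spatial.transform import Rotation as Ro
def cast(d,px,z,pose=None):
    px=np.atleast_2d(np.float64(px)); K=d["mtx"]
    q=(px-K[:2,2])/[K[0,0],K[1,1]]
    if pose is None:
        R=d["R"]; c=-R.T@d["t"]; v=np.c_[q,np.ones(len(q))]@R
    else:
        r=np.linalg.norm(q,axis=1,keepdims=True); v=np.c_[q*np.sinc(r/np.pi),np.cos(r)]
        p,rv=pose; W=np.eye(4); W[:3,:3]=Ro.from_rotvec(rv).as_matrix(); W[:3,3]=p
        M=W@d["tool_from_camera"]; c=M[:3,3]; v=v@M[:3,:3].T
    z=np.broadcast_to(z,len(v))
    return c+v*((z-c[2])/v[:,2])[:,None]
def big(mask):
    cs,_=cv2.findContours(mask.astype(np.uint8),cv2.RETR_EXTERNAL,cv2.CHAIN_APPROX_NONE)
    return max(cs,key=cv2.contourArea)
def totool(o,vec):
    return Ro.from_rotvec(o["tcp_rot"]).inv().apply(vec)
E
python3 - <<'E'
import pickle; from h import *
d=pickle.load(open("im0.pkl","rb"))["top"]; im=d["img"]
h=cv2.cvtColor(im,cv2.COLOR_RGB2HSV); roi=np.zeros(im.shape[:2],bool); roi[165:235,280:365]=1
blue=roi&(h[...,0]>95)&(h[...,0]<125)&(h[...,1]>140)&(h[...,2]>50)
wh=roi&(h[...,1]<50)&(h[...,2]>165)
for n,m,z in(("fence",blue,.05),("plate",wh,.033)):
    c=big(m); r=cv2.boxPoints(cv2.minAreaRect(c)); print(n,cv2.contourArea(c)); print(r.round(1).tolist(),cast(d,r,z).round(4).tolist())
E
```

```text
fence 170.5
[[305.6000061035156, 187.6999969482422], [306.1000061035156, 182.89999389648438], [351.5, 187.60000610351562], [350.8999938964844, 192.5]] [[0.631, 0.0721, 0.05], [0.6473, 0.0701, 0.05], [0.6269, -0.0793, 0.05], [0.6106, -0.077, 0.05]]
plate 1642.0
[[290.0, 224.0], [291.29998779296875, 191.39999389648438], [344.29998779296875, 193.5], [343.1000061035156, 226.0]] [[0.5138, 0.1274, 0.033], [0.6226, 0.1214, 0.033], [0.6105, -0.0558, 0.033], [0.5019, -0.048, 0.033]]
```

```bash
python3 -m creep '[[-28,-28,0,0,0,0,0.6],[-56,-56,0,0,0,0,0.6],[-85,-84,0,0,0,0,0.6],[-113,-112,0,0,0,0,0.6],[-141,-140,0,0,0,0,0.6]]'
python3 -m creep '[[-28,-28,0,0,0,0,0.6],[-56,-56,0,0,0,0,0.6],[-85,-84,0,0,0,0,0.6],[-113,-112,0,0,0,0,0.6],[-141,-140,0,0,0,0,0.6]]'
python3 -m creep '[[-28,-28,0,0,0,-0.05,0.6],[-56,-56,0,0,0,-0.1,0.6],[-85,-84,0,0,0,-0.15,0.6],[-113,-112,0,0,0,-0.2,0.6],[-141,-140,0,0,0,-0.26,0.6]]'
python3 -m creep '[[0,0,0,0,0,0,0.6],[0,0,0,0,0,0,0.6],[0,0,0,0,0,0,0.6],[0,0,0,0,0,0,0.6],[0,0,0,0,0,0,0.6]]'
python3 - <<'E'
from bench import monitor, optics
import pickle; from h import *
o=monitor.get_obs(); d=optics.get_image("wrist"); t=optics.get_image("top"); pickle.dump((o,d,t),open("im1.pkl","wb"))
cv2.imwrite("pics/w1.png",d["img"][:,:,::-1]); print(o["ee_pos"],o["tcp_rot"],o["clock"],o["ft_force"],d["mtx"],d["tool_from_camera"].round(3))
E
```

```text
clock: 0.52
ee_pos: [0.327, 0.4141, 0.2559]
tcp_rot: [-0.618, -3.08, 0.001]
ft_force: [1.7, -0.4, 0.1]
finger_gap: 0.601
grasp_force: 0.0
clock: 0.93
ee_pos: [0.403, 0.2306, 0.2562]
tcp_rot: [-0.618, -3.08, -0.0]
ft_force: [1.4, 0.8, 0.6]
finger_gap: 0.6
grasp_force: 0.0
clock: 1.35
ee_pos: [0.4791, 0.0472, 0.2563]
tcp_rot: [-0.209, -3.135, -0.0]
ft_force: [1.0, -0.3, -0.4]
finger_gap: 0.598
grasp_force: 0.0
clock: 1.77
ee_pos: [0.4785, 0.0506, 0.2561]
tcp_rot: [-0.209, -3.134, -0.0]
ft_force: [0.3, -0.5, 0.3]
finger_gap: 0.601
grasp_force: 0.0
[0.4785101  0.05056392 0.25614767] [-2.09337693e-01 -3.13418287e+00 -4.26221378e-04] 1.7667 [ 0.30316575 -0.47300629  0.3237319 ] [[309.70691629   0.         317.61789162]
 [  0.         309.70691629 201.45674563]
 [  0.           0.           1.        ]] [[-0.001 -0.953 -0.304  0.077]
 [ 1.    -0.    -0.     0.002]
 [ 0.    -0.304  0.953 -0.119]
 [ 0.     0.     0.     1.   ]]
```

View pics/w1.png

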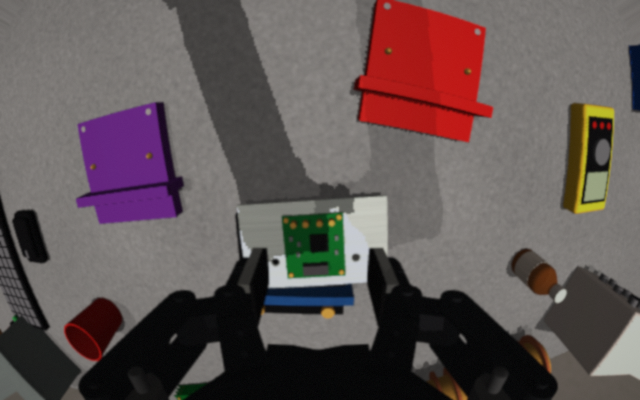

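The wrist view shows the plate's near edge from (237,207) to (388,196), the holes at (276,262) and (356,257), and the fence behind it around (308,292).

```bash
python3 - <<'E'
import pickle; from h import *
o,d,t=pickle.load(open("im1.pkl","rb")); P=(o["ee_pos"],o["tcp_rot"])
im=d["img"]; h=cv2.cvtColor(im,cv2.COLOR_RGB2HSV)
px=[(237,207),(388,196),(276,262),(356,257)]
w=cast(d,px,[.028,.028,.038,.038],P); print("near-right,near-left,holeR,holeL",w.round(4).tolist())
roi=np.zeros(im.shape[:2],bool); roi[278:312,255:365]=1
b=roi&(h[...,0]>95)&(h[...,0]<125)&(h[...,1]>140)&(h[...,2]>60)
c=big(b)[:,0]; print(cv2.contourArea(c)); 
for u in (275,300,325,345): 
    v=c[c[:,0]==u][:,1]; print(u,v.min(),v.max(),cast(d,[(u,v.min()),(u,v.max())],.05,P).round(4).tolist())
r=c[c[:,0].argmax()]; print("left end",r,cast(d,r,.05,P).round(4))
x=totool(o,np.eye(3)); print(x.round(3))
u,v=w[3]-w[2],w[1]-w[0]
print("yaw holes,edge",[np.degrees(np.arctan2(-a[0],a[1])).round(2) for a in(u,v)])
E
```

```text
near-right,near-left,holeR,holeL [[0.5059, -0.05, 0.028], [0.5164, 0.1318, 0.028], [0.5802, -0.0137, 0.038], [0.5864, 0.0855, 0.038]]
719.5
275 296 304 [[0.6231, -0.022, 0.05], [0.6358, -0.0246, 0.05]]
300 296 305 [[0.6266, 0.0098, 0.05], [0.6409, 0.0075, 0.05]]
325 297 304 [[0.6322, 0.041, 0.05], [0.6434, 0.0396, 0.05]]
345 297 304 [[0.636, 0.0662, 0.05], [0.6472, 0.0652, 0.05]]
left end [352 303] [[0.6471 0.0743 0.05  ]]
[[-0.991  0.133 -0.   ]
 [ 0.133  0.991  0.   ]
 [ 0.     0.    -1.   ]]
yaw holes,edge [np.float64(-3.54), np.float64(-3.31)]
```

```bash
python3 -c "
from bench import arm;print(arm.nose_length)"
python3 -m creep '[[0,0,36,0,0,0,0.6],[0,0,72,0,0,0,0.6],[0,0,108,0,0,0,0.6],[0,0,144,0,0,0,0.6],[0,0,180,0,0,0,0.6]]'
python3 -m creep '[[0,0,15,0,0,0,0.6],[0,0,27,0,0,0,0.6],[0,0,36,0,0,0,0.6],[0,0,40,0,0,0,0.6],[0,0,40,0,0,0,0.6]]'
python3 - <<'E'
from bench import monitor, optics
import pickle; from h import *
d=optics.get_image("scene")
i=d["img"][100:260,250:410,::-1]; cv2.imwrite("pics/s2.png",cv2.resize(i,(640,640))[:600])
d=optics.get_image("wrist");cv2.imwrite("pics/w2.png",d["img"][:,:,::-1])
E
```

```text
0.025
clock: 2.28
ee_pos: [0.479, 0.05, 0.075]
tcp_rot: [0.211, 3.133, 0.001]
ft_force: [0.3, 0.3, 0.2]
finger_gap: 0.602
grasp_force: 0.0
clock: 2.7
ee_pos: [0.4787, 0.0494, 0.0358]
tcp_rot: [-0.212, -3.134, 0.0]
ft_force: [0.1, -0.0, 0.4]
finger_gap: 0.601
grasp_force: 0.0
```

View pics/w2.png

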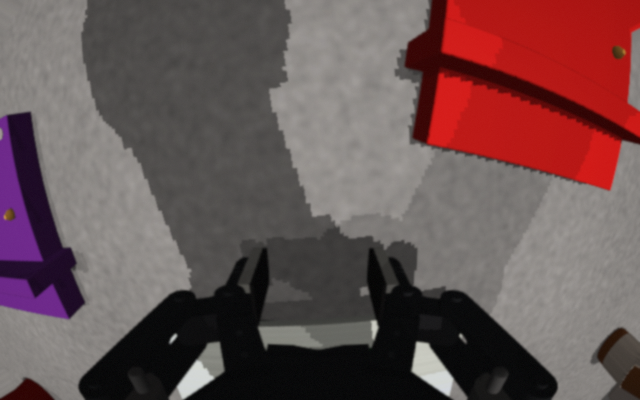

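The fingers stand just in front of the near edge, clear of the red fixture. Now I'll push forward (tool -x).

```bash
python3 -m creep '[[-4,0,0,0,0,0,0.6],[-8,0,0,0,0,0,0.6],[-12,0,0,0,0,0,0.6],[-14,0,0,0,0,0,0.6],[-16,0,0,0,0,0,0.6]]'
python3 -m creep '[[-1,0,0,0,0,0,0.6],[-2,0,0,0,0,0,0.6],[-3,0,0,0,0,0,0.6],[-4,0,0,0,0,0,0.6],[-5,0,0,0,0,0,0.6]]'
python3 -m creep '[[-1,0,0,0,0,0,0.6],[-2,0,0,0,0,0,0.6],[-3,0,0,0,0,0,0.6],[-3,0,0,0,0,0,0.6],[-3,0,0,0,0,0,0.6]]'
```

```text
clock: 3.22
ee_pos: [0.4955, 0.0469, 0.0366]
tcp_rot: [0.213, 3.134, 0.0]
ft_force: [0.8, -1.1, 0.3]
finger_gap: 0.594
grasp_force: 0.0
clock: 3.63
ee_pos: [0.4994, 0.0465, 0.0362]
tcp_rot: [-0.213, -3.133, -0.0]
ft_force: [-2.2, 1.9, 1.2]
finger_gap: 0.599
grasp_force: 0.9
clock: 4.05
ee_pos: [0.5031, 0.0458, 0.0363]
tcp_rot: [0.214, 3.134, -0.0]
ft_force: [-1.2, 0.8, 0.0]
finger_gap: 0.6
grasp_force: 0.4
```

```bash
python3 -m creep '[[-0.5,0,0,0,0,0,0.6],[-1,0,0,0,0,0,0.6],[-1.5,0,0,0,0,0,0.6],[-2,0,0,0,0,0,0.6],[-2,0,0,0,0,0,0.6]]'
python3 -m creep '[[-0.5,0,0,0,0,0,0.6],[-1,0,0,0,0,0,0.6],[-1,0,0,0,0,0,0.6],[-1,0,0,0,0,0,0.6],[-1,0,0,0,0,0,0.6]]'
python3 - <<'E'
from bench import monitor, optics
import pickle; from h import *
o=monitor.get_obs(); d=optics.get_image("top"); s=optics.get_image("scene"); pickle.dump((o,d,s),open("im3.pkl","wb"))
a=cv2.resize(d["img"][165:245,270:380,::-1],(790,574),interpolation=cv2.INTER_CUBIC)
b=cv2.resize(s["img"][170:250,270:380,::-1],(400,290),interpolation=cv2.INTER_CUBIC)
cv2.imwrite("pics/m3.png",np.hstack([cv2.resize(a,(400,290)),b]))
E
```

```text
clock: 4.47
ee_pos: [0.5047, 0.0455, 0.0363]
tcp_rot: [-0.214, -3.134, 0.0]
ft_force: [-2.2, 0.2, 1.6]
finger_gap: 0.603
grasp_force: 1.0
clock: 4.88
ee_pos: [0.5058, 0.0454, 0.0363]
tcp_rot: [0.213, 3.134, -0.0]
ft_force: [-1.7, -0.8, 1.8]
finger_gap: 0.602
grasp_force: 0.9
```

View pics/m3.png

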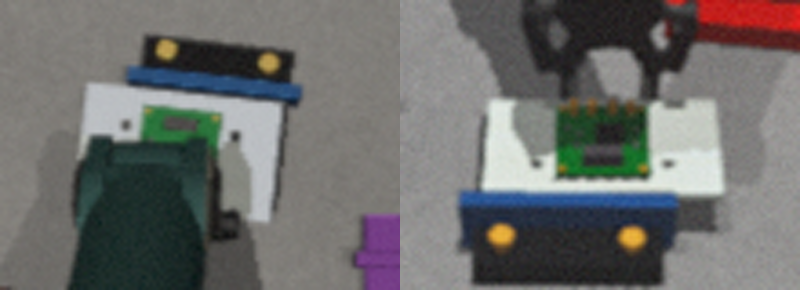

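The top crop shows the plate close to the fence and about 1° askew. The scene crop shows both holes still visible, and the plate too far left. I'll push on a little until it meets the fence.

```bash
python3 -m creep '[[-0.5,0,0,0,0,0,0.6],[-1,0,0,0,0,0,0.6],[-1,0,0,0,0,0,0.6],[-1,0,0,0,0,0,0.6],[-1,0,0,0,0,0,0.6]]'
python3 -m creep '[[-0.5,0,0,0,0,0,0.6],[-1,0,0,0,0,0,0.6],[-1,0,0,0,0,0,0.6],[-1,0,0,0,0,0,0.6],[-1,0,0,0,0,0,0.6]]'
```

```text
clock: 5.4
ee_pos: [0.5068, 0.0453, 0.0363]
tcp_rot: [0.213, 3.134, 0.0]
ft_force: [-1.8, 0.1, 1.5]
finger_gap: 0.601
grasp_force: 0.9
clock: 5.82
ee_pos: [0.5078, 0.0452, 0.0363]
tcp_rot: [0.213, 3.134, 0.0]
ft_force: [-2.1, 0.3, 0.2]
finger_gap: 0.597
grasp_force: 0.9
```

```bash
python3 -m creep '[[-0.5,0,0,0,0,0,0.6],[-1,0,0,0,0,0,0.6],[-1,0,0,0,0,0,0.6],[-1,0,0,0,0,0,0.6],[-1,0,0,0,0,0,0.6]]'
python3 -m creep '[[-0.5,0,0,0,0,0,0.6],[-1,0,0,0,0,0,0.6],[-1,0,0,0,0,0,0.6],[-1,0,0,0,0,0,0.6],[-1,0,0,0,0,0,0.6]]'
```

```text
clock: 6.23
ee_pos: [0.5088, 0.0451, 0.0363]
tcp_rot: [0.213, 3.134, 0.0]
ft_force: [-2.3, -0.0, 1.3]
finger_gap: 0.598
grasp_force: 1.0
clock: 6.65
ee_pos: [0.5091, 0.045, 0.0362]
tcp_rot: [-0.213, -3.133, -0.0]
ft_force: [-4.7, 1.1, 2.8]
finger_gap: 0.598
grasp_force: 2.5
```

Force has risen to 5 N, so the plate has met the fence. I'll back off, rise, and go round to the left side with a quarter turn.

```bash
python3 -m creep '[[13,0,0,0,0,0,0.6],[25,0,0,0,0,0,0.6],[25,0,-35,0,0,0,0.6],[25,0,-70,0,0,0,0.6],[25,0,-110,0,0,0,0.6]]'
python3 -m creep '[[-17,24,0,0,0,0.12,0.6],[-34,48,0,0,0,0.24,0.6],[-51,72,0,0,0,0.36,0.6],[-68,96,0,0,0,0.48,0.6],[-84,120,0,0,0,0.6,0.6]]'
python3 -m creep '[[0,0,-10,0,0,0.12,0.6],[0,0,-20,0,0,0.24,0.6],[0,0,-30,0,0,0.36,0.6],[0,0,-40,0,0,0.48,0.6],[0,0,-50,0,0,0.6,0.6]]'
python3 -m creep '[[0,0,0,0,0,0.12,0.6],[0,0,0,0,0,0.24,0.6],[0,0,0,0,0,0.36,0.6],[0,0,0,0,0,0.36,0.6],[0,0,0,0,0,0.36,0.6]]'
python3 - <<'E'
from bench import monitor, optics
import pickle; from h import *
o=monitor.get_obs(); d=optics.get_image("wrist"); t=optics.get_image("top"); pickle.dump((o,d,t),open("im4.pkl","wb"))
cv2.imwrite("pics/w4.png",d["img"][:,:,::-1]); print(o["joint_pos"].round(2)); print(totool(o,np.eye(3)).round(3))
E
```

```text
clock: 7.07
ee_pos: [0.4853, 0.0478, 0.1469]
tcp_rot: [0.214, 3.134, -0.002]
ft_force: [1.4, 1.0, -0.3]
finger_gap: 0.601
grasp_force: 0.0
clock: 7.48
ee_pos: [0.5871, 0.1569, 0.1472]
tcp_rot: [1.137, 2.924, 0.003]
ft_force: [0.6, -0.9, -0.6]
finger_gap: 0.599
grasp_force: 0.0
clock: 7.9
ee_pos: [0.5859, 0.1558, 0.1972]
tcp_rot: [1.951, 2.459, 0.003]
ft_force: [-0.4, -0.1, -0.5]
finger_gap: 0.598
grasp_force: 0.0
clock: 8.32
ee_pos: [0.5853, 0.1559, 0.1965]
tcp_rot: [2.351, 2.081, 0.002]
ft_force: [-1.0, -0.1, 0.0]
finger_gap: 0.602
grasp_force: 0.0
[-0.8   0.52  0.65  1.8  -0.38  0.95 -0.11]
[[ 0.121  0.993  0.002]
 [ 0.993 -0.121 -0.   ]
 [-0.     0.002 -1.   ]]
```

View pics/w4.png

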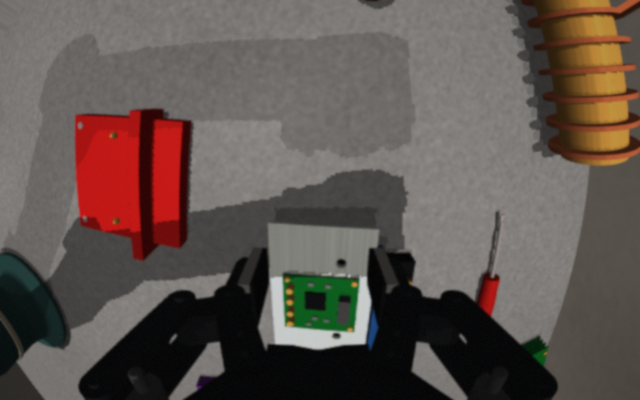

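The wrist view shows the plate's left edge from (268,222) to (378,229), and its left hole at (341,262).

```bash
python3 - <<'E'
import pickle; from h import *
o,d,t=pickle.load(open("im4.pkl","rb")); P=(o["ee_pos"],o["tcp_rot"])
F=np.array([.5665,.005]); a=np.radians(-8.1); B=np.array([[np.cos(a),np.sin(a)],[-np.sin(a),np.cos(a)]])
fx=lambda w:((w[:,:2]-F)@B.T*1000).round(1).tolist()
w=cast(d,[(268,222),(378,229),(341,262)],[.029,.041,.038],P); print("L-near,L-far,holeL",fx(w))
print("yaw edge",np.degrees(np.arctan2(w[1,1]-w[0,1],w[1,0]-w[0,0])))
print("tcp",fx(np.array([o["ee_pos"]])))
im=t["img"]; h=cv2.cvtColor(im,cv2.COLOR_RGB2HSV); roi=np.zeros(im.shape[:2],bool); roi[165:235,280:365]=1
b=roi&(h[...,0]>95)&(h[...,0]<125)&(h[...,1]>140)&(h[...,2]>50)
r=cv2.boxPoints(cv2.minAreaRect(big(b))); print("fence top",fx(cast(t,r,.05)))
E
```

```text
L-near,L-far,holeL [[-50.9, 117.4], [57.8, 116.8], [23.5, 78.5]]
yaw edge -8.42963586011014
tcp [[-2.7, 152.1]]
fence top [[59.7, 75.9], [74.1, 75.7], [70.4, -75.4], [56.1, -75.0]]
```

```bash
python3 -m creep '[[0,0,36,0,0,0.02,0.6],[0,0,72,0,0,0.02,0.6],[0,0,108,0,0,0.02,0.6],[0,0,140,0,0,0.02,0.6],[0,0,160,0,0,0.02,0.6]]'
python3 -m creep '[[-5,0,0,0,0,0,0.6],[-10,0,0,0,0,0,0.6],[-15,0,0,0,0,0,0.6],[-18,0,0,0,0,0,0.6],[-20,0,0,0,0,0,0.6]]'
python3 -m creep '[[-2,0,0,0,0,0,0.6],[-4,0,0,0,0,0,0.6],[-6,0,0,0,0,0,0.6],[-8,0,0,0,0,0,0.6],[-10,0,0,0,0,0,0.6]]'
```

```text
clock: 8.83
ee_pos: [0.5829, 0.1555, 0.033]
tcp_rot: [-2.373, -2.056, 0.005]
ft_force: [0.4, -0.4, -0.3]
finger_gap: 0.6
grasp_force: 0.0
clock: 9.25
ee_pos: [0.5827, 0.1353, 0.0382]
tcp_rot: [2.376, 2.053, 0.005]
ft_force: [0.7, -0.5, -0.3]
finger_gap: 0.597
grasp_force: 0.0
clock: 9.67
ee_pos: [0.5801, 0.1267, 0.0365]
tcp_rot: [-2.376, -2.055, -0.001]
ft_force: [-0.7, 1.3, 0.4]
finger_gap: 0.6
grasp_force: 0.7
```

```bash
python3 -m creep '[[-2,0,0,0,0,0,0.6],[-4,0,0,0,0,0,0.6],[-6,0,0,0,0,0,0.6],[-8,0,0,0,0,0,0.6],[-9,0,0,0,0,0,0.6]]'
python3 -m creep '[[-1,0,0,0,0,0,0.6],[-2,0,0,0,0,0,0.6],[-3,0,0,0,0,0,0.6],[-4,0,0,0,0,0,0.6],[-5,0,0,0,0,0,0.6]]'
python3 - <<'E'
from bench import monitor, optics
import pickle; from h import *
o=monitor.get_obs(); d=optics.get_image("top"); s=optics.get_image("scene"); w=optics.get_image("wrist"); pickle.dump((o,d,s),open("im5.pkl","wb"))
f=lambda i:cv2.resize(i[:,:,::-1],(400,290),interpolation=cv2.INTER_CUBIC)
cv2.imwrite("pics/m5.png",np.vstack([np.hstack([f(d["img"][165:245,270:380]),f(s["img"][170:250,270:380])]),np.hstack([f(w["img"]),f(w["img"][200:390,190:450])])]))
E
```

```text
clock: 10.08
ee_pos: [0.5786, 0.1168, 0.0362]
tcp_rot: [-2.377, -2.054, 0.0]
ft_force: [-0.2, 0.2, 0.2]
finger_gap: 0.596
grasp_force: 0.7
clock: 10.5
ee_pos: [0.578, 0.1122, 0.0363]
tcp_rot: [-2.377, -2.055, -0.0]
ft_force: [-0.6, 1.4, -0.1]
finger_gap: 0.598
grasp_force: 0.6
```

View pics/m5.png

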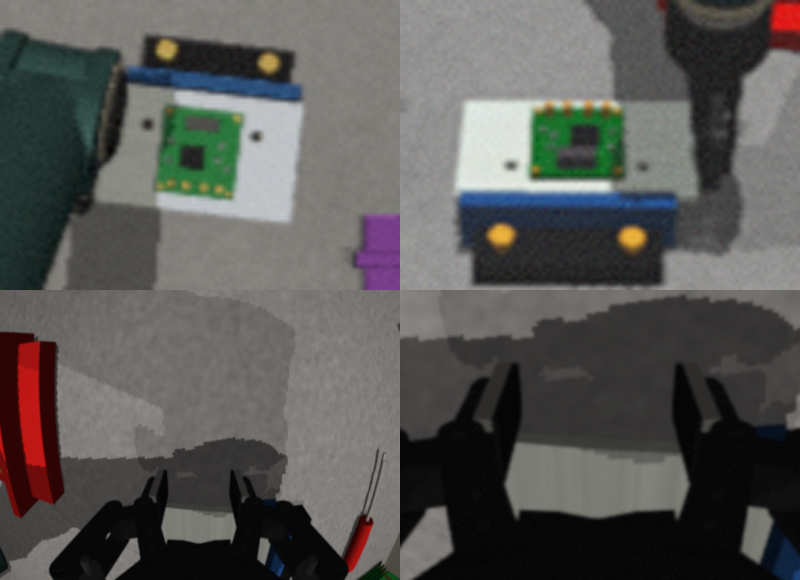

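The crops show the plate parallel to the fence with its holes still about 7–10 mm too far left, and the fingers on its left edge. I'll continue slowly.

```bash
python3 -m creep '[[-1,0,0,0,0,0,0.6],[-2,0,0,0,0,0,0.6],[-3,0,0,0,0,0,0.6],[-4,0,0,0,0,0,0.6],[-4,0,0,0,0,0,0.6]]'
python3 -m creep '[[-0.5,0,0,0,0,0,0.6],[-1,0,0,0,0,0,0.6],[-1.5,0,0,0,0,0,0.6],[-2,0,0,0,0,0,0.6],[-2,0,0,0,0,0,0.6]]'
python3 -m creep '[[-0.5,0,0,0,0,0,0.6],[-1,0,0,0,0,0,0.6],[-1,0,0,0,0,0,0.6],[-1,0,0,0,0,0,0.6],[-1,0,0,0,0,0,0.6]]'
```

```text
clock: 11.07
ee_pos: [0.5775, 0.1075, 0.0363]
tcp_rot: [2.377, 2.053, -0.001]
ft_force: [0.2, -1.1, -1.2]
finger_gap: 0.6
grasp_force: 0.0
clock: 11.48
ee_pos: [0.5772, 0.1063, 0.0363]
tcp_rot: [-2.377, -2.055, -0.0]
ft_force: [0.2, 0.6, 0.3]
finger_gap: 0.599
grasp_force: 0.0
clock: 11.9
ee_pos: [0.5769, 0.1057, 0.0363]
tcp_rot: [-2.376, -2.055, -0.0]
ft_force: [0.1, 2.5, 0.1]
finger_gap: 0.6
grasp_force: 0.8
```

Contact vanished and came back with the edge at about y = 90 mm, so the plate has probably dropped. I'll back off and check.

```bash
python3 -m creep '[[10,0,0,0,0,0,0.6],[30,0,0,0,0,0,0.6],[50,0,-20,0,0,0,0.6],[60,0,-60,0,0,0,0.6],[60,0,-100,0,0,0,0.6]]'
python3 -m creep '[[10,0,-20,0,0,0,0.6],[20,0,-40,0,0,0,0.6],[20,0,-60,0,0,0,0.6],[20,0,-60,0,0,0,0.6],[20,0,-60,0,0,0,0.6]]'
python3 - <<'E'
from bench import monitor, optics
import pickle; from h import *
o=monitor.get_obs(); d=optics.get_image("top"); s=optics.get_image("scene"); w=optics.get_image("wrist"); pickle.dump((o,d,s,w),open("im6.pkl","wb"))
f=lambda i:cv2.resize(i[:,:,::-1],(400,290),interpolation=cv2.INTER_CUBIC)
cv2.imwrite("pics/m6.png",np.vstack([np.hstack([f(d["img"][165:245,270:380]),f(s["img"][170:250,270:380])]),np.hstack([f(w["img"]),f(w["img"][200:390,190:450])])]))
F=np.array([.5665,.005]); a=np.radians(-8.1); B=np.array([[np.cos(a),np.sin(a)],[-np.sin(a),np.cos(a)]])
for n,q in(("top",d),("scene",s)):
    im=q["img"]; h=cv2.cvtColor(im,cv2.COLOR_RGB2HSV); roi=np.zeros(im.shape[:2],bool); roi[165:235,275:365]=1
    m=roi&(h[...,1]<60)&(h[...,2]>150); 
    r=cv2.boxPoints(cv2.minAreaRect(big(m))); print(n,cv2.contourArea(big(m)),((cast(q,r,.03)[:,:2]-F)@B.T*1000).round(1).tolist())
E
```

```text
clock: 12.32
ee_pos: [0.5847, 0.1684, 0.136]
tcp_rot: [-2.371, -2.059, 0.004]
ft_force: [1.2, 0.7, 0.8]
finger_gap: 0.6
grasp_force: 0.0
clock: 12.73
ee_pos: [0.5891, 0.1851, 0.1973]
tcp_rot: [2.375, 2.055, 0.003]
ft_force: [-0.9, 0.7, -0.9]
finger_gap: 0.598
grasp_force: 0.0
top 1657.0 [[-53.1, 89.8], [56.8, 89.5], [54.3, -91.8], [-55.3, -89.7]]
scene 1896.0 [[-194.4, -130.1], [-195.6, 98.8], [56.3, 88.8], [57.0, -109.3]]
```

View pics/m6.png

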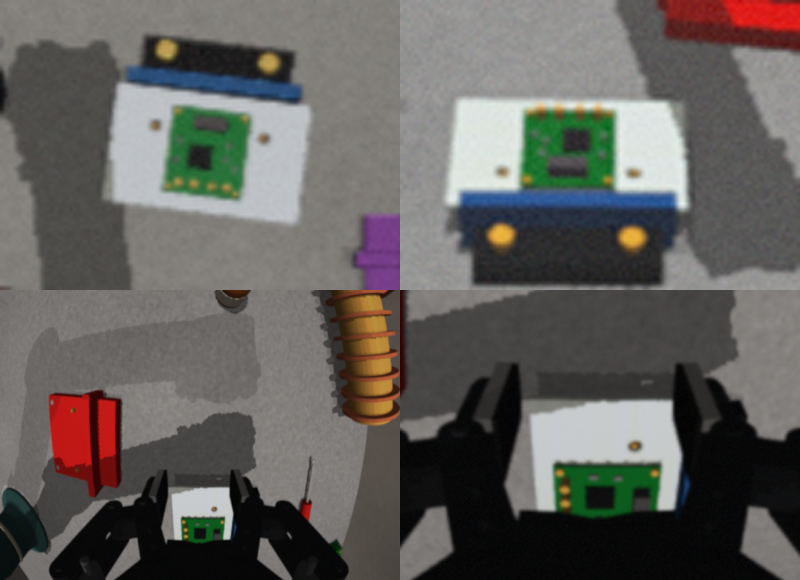

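Brass pin tips now show in both holes, at (155,125) and (264,139) in the top crop and (502,171) and (633,173) in the scene crop. I'll do one two-view check of their height, then hand in if the plate is flat.

```bash
python3 - <<'E'
import pickle; from h import *
o,d,s,w=pickle.load(open("im6.pkl","rb"))
c=lambda p,x0,y0:(x0+p[0]*110/400-.36,y0+p[1]*80/290-.36)
T=[c((155,125),270,165),c((264,139),270,165)]; S=[c((233,173),270,170),c((102,171),270,170)]
# board corners far-left, far-right of fence side as well (board top ~ +1.6 mm)
for z in(.024,.030,.036,.042): print(z,((cast(d,T,z)-cast(s,S,z))[:,:2]*1000).round(1).tolist())
E
```

```text
0.024 [[5.7, -0.8], [5.4, -1.6]]
0.03 [[-0.2, -0.1], [-0.5, -1.1]]
0.036 [[-6.1, 0.6], [-6.4, -0.7]]
0.042 [[-12.0, 1.3], [-12.3, -0.2]]
```

The two views agree at z = 0.030 m for both holes, which is the top face of a seated, flat plate. The hand is clear, so I'm handing in.

```bash
python3 -c "
from bench import hand_in; print(hand_in())"
```

```text
the job is handed in; nothing more can be done
None
```

The plate is seated flat over both pins against the black fixture's fence, the hand is clear, and the job was handed in at about 13 s; the hand-in gave no verdict.

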